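# Seat the socket stud plate on its locating pins

## Robot

A 6-joint arm with a two-finger parallel gripper is mounted at the origin on the work surface. World frame = base frame: x ahead of the robot, y to its left, z up, the work surface at z = 0. Lengths are in m, angles in rad, forces in N, time in s.
With the tool pointing down it reaches from about 0.375 to 0.9 m from the base axis. Payload 3.1 kg.
Tool frame: the origin (TCP) lies at the centre of the arm's flange, where the gripper is bolted on; the fingertips stand tip_reach ahead of it and the grasp point (between the pads) lies 164 mm ahead of it (tip_reach is the distance from the TCP to the fingertips, in m); z points along the fingers, y is the direction in which the jaws open and shut (so a half turn about z gives the same grasp; the last joint's range is limited). The gripper opens to 87 mm and grips with 3 to 60 N. Pads are 19 mm wide; open, the fingers measure 117 mm over their backs; the gripper's body (75 mm by 190 mm) begins 51 mm behind the grasp point.
Start: joints at [0.936, 0.527, 1.433, -0, 1.181, -0.178], TCP at [0.275, 0.561, 0.405] pointing down, gripper open.
Joint ranges: [-3.08, 3.08], [-0.75, 2.2], [0.22, 2.44], [-1.43, 4.57], [0, 2.65], [-2.85, 2.85]. Speed limits (rad/s): [2.79, 2.79, 3.14, 3.14, 3.14, 3.14].

## Interface

Orientations are given as a unit quaternion [x, y, z, w].
In Python, from rig import get_obs, camera, hand_in, tip_reach gives the robot as it stands. The module is installed in compiled form; this text tells all that it offers.
- The arm moves only by the tool servo_tool, never from a script. Its argument "steps" is one flat list of numbers, 5 for each row, row after row: the finger opening in m, from 0 to 0.087, then the shift along the tool's x, y, z in m, then the turn about the tool's z in rad. A call has 1 to 12 rows; each row is the pose to reach, as a shift and turn from the pose commanded when the call began, along the tool's axes at that moment; what a row does not reach only later rows make up. A row lasts 1/8 s, in which the tool goes at most 62.5 mm and 10.7 degrees, less where a joint would pass 70% of its speed; a pose out of reach is approached as far as the arm can. A call with a gripper value outside its range is refused whole. The fingers move at their own pace and stop on an object; "force" is the grip in N (left out, the last holds). Time passes only in rows, so rows that repeat a pose let the fingers close. It gives the time, the measured TCP pose, the force and the opening at its end, in the units of the state.
- get_obs(): the state, without advancing time (a new reading comes with each control period).
- camera(name): name is "side" or "top" or "wrist"; returns a dict with "pixels" (420x560x3 uint8, blue, green, red), "vertical_fov" (degrees; the focal length in pixels is half the picture's height over the tangent of half this angle, whatever the lens; pixels are square), "cx", "cy" (the principal point, pixels), "T" (4x4, takes a point from camera to world coordinates). Camera axes: x right, y up, looking along -z (the intrinsics and any distortion apply to the point x, -y, -z); pixel columns grow to the right and rows downward; lengths in m; the calibration is good to about 2 mm. The wrist camera is an equidistant fisheye: a pixel r from the principal point sees the ray r / f radians off the axis. A picture is of the moment at which its call begins. There is no depth.
- hand_in(): hands the job in, once; it reports no verdict.
The state is a dict: "time": time; "q": joint angles; "joint_velocities": joint speeds; "joint_torque": joint torques, N m; "position": TCP position; "tool_rot": TCP orientation; "ft_force": force on the tool from outside, world axes, zero at the start; "moment": the same for the moment, N m; "grip_width": finger opening in m.
Only numpy, scipy, OpenCV 4.12 (cv2) and the standard library are available. Lean on these libraries where they do the work, as an engineer would, in place of code of your own. Each camera call takes 0.05 s, during which the arm holds its last target.

## Task

The aluminium stud plate of a socket rack has been left askew on the raised ledge at the far side of its dark grey rack base. Nudge it sideways with the fingertips, off the ledge towards the robot, until its two holes drop over the base's two locating pins and it lies flat and fully home on the base. Only push or press it, gently: do not grip, lift or tip it up, and leave the loose sockets and tools around it where they are.

Things in the scene. Friction and masses are not known exactly. Their poses are not given: they have to be found in the camera images.
- base: Dark grey rack base, fixed, 225 x 210 mm, no walls. Origin on the bench top (z = 0) under the middle of the plate's home; x points away from the robot towards the ledge (base turned up to 0.4 rad either way), y left, z up. In its frame: flat floor 12 mm above the bench for x = -60 to 50 mm, raised flat ledge 22 mm above the bench for x = 50 to 165 mm, both over y = -105 to 105 mm.
- base_floor (a point): Point on the base's floor, 12 mm above the bench, straight above the base's origin. The plate is home when its body origin is here, axes parallel to the base's; it gets there by sliding off the ledge in the base's -x direction. At home its far edge clears the ledge by 5 mm and its top stands level with the ledge.
- pin_left (a point): Foot, on the base's floor, of the left (+y) locating pin, at x = 3, y = 50 mm in the base's frame. Steel pin 14 mm across, 9.5 mm tall (0.5 mm lower than the ledge), with a conical nose that narrows to about 5 mm across at the top, so that a hole within about 5 mm of it finds its own way down.
- pin_right (a point): Foot of the right (-y) locating pin, at x = 3, y = -50 mm in the base's frame; otherwise like the left one.
- plate: Loose light grey aluminium stud plate, 90 mm (its x) by 150 mm (its y) by 10 mm thick, 0.4 to 0.8 kg. Origin at the centre of its underside; centre of mass about 12 mm to the +x side of it. Starts flat on the ledge, its origin 68 to 86 mm beyond home in the base's x, up to 20 mm off in y, up to 0.2 rad askew. Slides with ordinary dry friction.
- plate_top (a point): Centre of the plate's upper face (10 mm above its underside). On the plate is fixed a steel rail (x = 20 to 40, y = -65 to 65 mm in the plate's frame, 8 mm high), and on the rail four square studs (10 and 13 mm wide, 22 mm tall) at x = 30, y = -45, -15, 15, 45 mm.
- hole_left (a point): Centre, at the underside, of the plate's left (+y) hole: 17 mm across, right through, at x = 3, y = 50 mm in the plate's frame.
- hole_right (a point): Centre, at the underside, of the plate's right (-y) hole: 17 mm across, at x = 3, y = -50 mm in the plate's frame.
- socket_deep: Bystander: deep steel socket, 32 mm across, 65 mm tall, upright on the bench just left of the base. Origin at its foot.
- socket_short: Bystander: steel socket, 38 mm across, 42 mm tall, upright on the bench just right of the base. Origin at its foot.
- socket_small: Bystander: steel socket, 26 mm across, 36 mm tall, upright on the bench just right of the base. Origin at its foot.
- wrench: Bystander: steel wrench, 200 mm long, lying on the left of the bench.
- hammer: Bystander: hammer with wooden handle, 280 mm long, lying on the right of the bench.
- driver: Bystander: black-handled screwdriver, 200 mm long, lying on the left of the bench.
There are look-alikes about, which are no part of the job. Leave any brown look-alike of the plate alone.

How it is judged:
At the end, for the whole second after the job is handed in: Both holes are over their pins (each hole's centre within 3 mm of its pin, seen from above), the plate lies flat on the base's floor (its underside within 2 mm of it at both holes and at the middle, tilt under 0.03 rad) and is at rest (horizontal distance between hole_left and pin_left below 0.003 m and horizontal distance between hole_right and pin_right below 0.003 m and z of each of hole_left, hole_right in the frame of base_floor below 0.002 m and z of plate_top in the frame of base_floor below 0.012 m and angle between plate's own z axis and vertical below 0.03 rad and linear speed of plate below 0.01 m/s); the robot touches nothing.
It fails at once if the plate is lifted (any hole or the middle more than 30 mm above the base's floor) (z of any of hole_left, hole_right in the frame of base_floor above 0.03 m or z of plate_top in the frame of base_floor above 0.04 m).
It fails at once if the plate is tipped up by more than 0.35 rad (angle between plate's own z axis and vertical above 0.35 rad).
It fails at once if the plate is gripped or shoved hard (more than 35 N between fingers and plate) (contact force between the fingers and plate above 35 N).
It fails at once if a loose socket or tool is moved by more than 20 mm (distance of any of socket_deep, socket_short, socket_small, wrench, hammer, driver from where it was at the start of the episode above 0.02 m).
It also fails if it takes over 58 s, if anything falls off the work surface, if the arm or the gripper's body presses on something with over 40 N, if the wrist force passes 120 N, or if a joint passes its speed limit or range.

## Working session

There is one attempt and no reset: what is moved stays moved. The work goes in short steps, Python scripts to look and compute and a tool call to move; the robot and the scene stay as the last step left them, time stands still between calls to the robot, and variables do not carry over. Pictures are saved under pics/ and viewed, and the job is handed in when it is done.

Besides the shell and the picture viewer there is one more tool, called after "Call:" as a command line: name --argument value ..., lists and objects as JSON in quotes. servo_tool: Moves the arm, as the interface text tells. Its arguments: {"type":"object","properties":{"steps":{"type":"array"},"force":{"type":"number"}},"required":["steps"]}

```bash
mkdir -p pics; ls; python3 - <<'E'
from rig import get_obs,camera,tip_reach
import cv2,numpy as np
print(tip_reach)
o=get_obs()
for k,v in o.items(): print(k,np.round(v,4))
for n in ["side","top","wrist"]:
    c=camera(n); cv2.imwrite(f"pics/{n}0.png",c["pixels"]); print(n,c["vertical_fov"],c["cx"],c["cy"],np.round(c["T"],4).tolist(),[k for k in c])
E
```

```text
pics
0.1822
time 0.0
q [ 0.9365  0.5284  1.4339  0.      1.1814 -0.1785]
joint_velocities [ 0.0003 -0.0009 -0.0008 -0.0003 -0.0003 -0.0007]
joint_torque [-1.40000e-03 -4.40044e+01 -1.76591e+01  6.32000e-02  5.82000e-02
 -2.00000e-04]
position [0.2749 0.5609 0.4038]
tool_rot [ 2.259e-01  9.741e-01 -1.000e-03 -4.000e-04]
ft_force [-0.1683 -0.3943 -0.8194]
moment [ 0.0518 -0.0126 -0.0234]
grip_width 0.0871
side 56.15173766351886 280.5077658524793 216.04150373657438 [[0.7883, 0.4431, -0.4269, 0.0398], [-0.6151, 0.5844, -0.5294, -0.5909], [0.0149, 0.6799, 0.7332, 0.8401], [0.0, 0.0, 0.0, 1.0]] ['pixels', 'vertical_fov', 'cx', 'cy', 'T']
top 43.633540997902635 275.8302608054564 210.27384332440303 [[0.0163, 0.9814, -0.1911, 0.1641], [-0.9998, 0.0189, 0.0118, 0.0065], [0.0152, 0.1909, 0.9815, 1.7986], [0.0, 0.0, 0.0, 1.0]] ['pixels', 'vertical_fov', 'cx', 'cy', 'T']
wrist 65.70646984690485 279.1659016152688 204.55342024178046 [[0.4397, -0.8695, -0.2248, 0.2119], [0.8981, 0.4253, 0.1117, 0.5917], [-0.0015, -0.2511, 0.968, 0.3852], [0.0, 0.0, 0.0, 1.0]] ['pixels', 'vertical_fov', 'cx', 'cy', 'T']
```

View pics/side0.png

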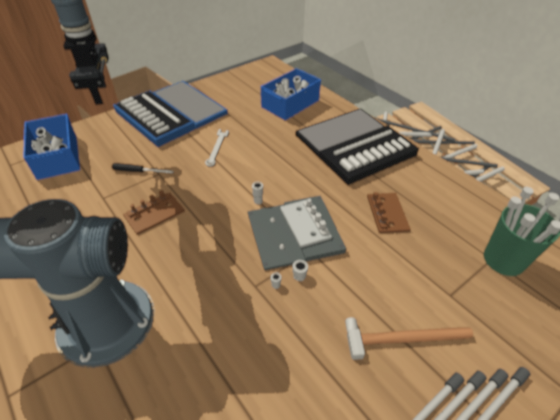

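View pics/top0.png

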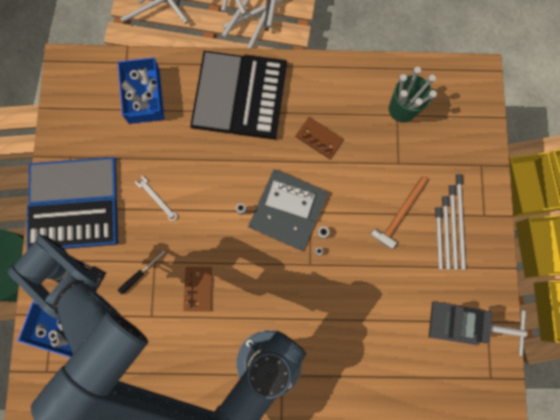

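View pics/wrist0.png

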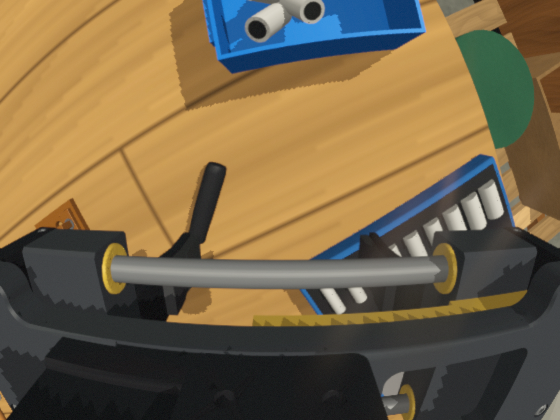

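Could be mistaken for the plate: the brown look-alikes at top (198,289) and (320,138), and side (155,212) and (388,212). The light grey plate on the dark base is at top (290,198), side (307,222), and matches the description. Next, close crops to check it.

```bash
python3 - <<'E'
import cv2
t=cv2.imread("pics/top0.png");s=cv2.imread("pics/side0.png")
def crop(im,x0,y0,w,h,k,fn):
    c=cv2.resize(im[y0:y0+h,x0:x0+w],None,fx=k,fy=k,interpolation=cv2.INTER_CUBIC)
    for i in range(0,w,10):
        cv2.putText(c,str(x0+i),(i*k,10),0,.35,(0,255,255),1); cv2.line(c,(i*k,12),(i*k,18),(0,255,255),1)
    for j in range(0,h,10):
        cv2.putText(c,str(y0+j),(0,j*k+4),0,.35,(0,255,255),1); cv2.line(c,(24,j*k),(30,j*k),(0,255,255),1)
    cv2.imwrite(fn,c)
crop(t,235,165,100,90,7,"pics/tc.png"); crop(s,240,180,115,100,6,"pics/sc.png")
E
```

```text
(no output)
```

View pics/tc.png

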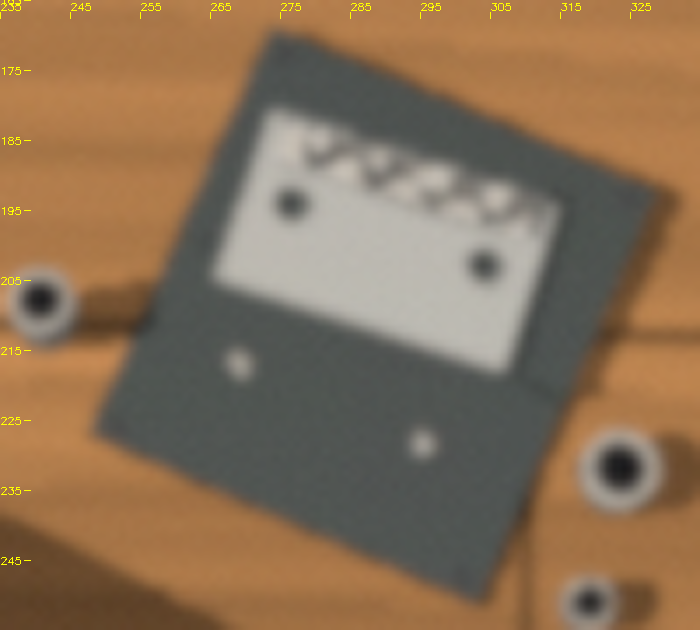

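View pics/sc.png

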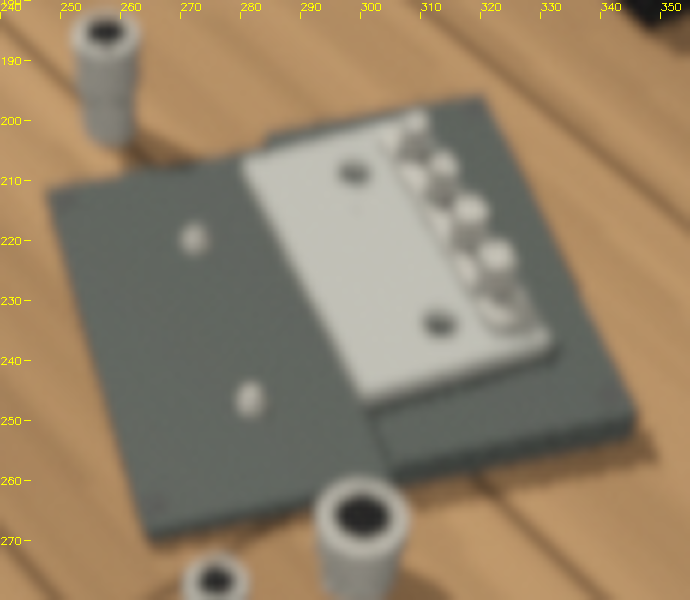

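```bash
cat > h.py <<'E'
import numpy as np, json
from scipy.optimize import least_squares
C={"top":dict(fov=43.633540997902635,cx=275.8302608,cy=210.2738433),"side":dict(fov=56.15173766351886,cx=280.50776585,cy=216.0415037)}
def setT(cam):
    for n in ("top","side"): pass
def fl(fov): return 210/np.tan(np.radians(fov)/2)
def proj(c,P):
    T=np.array(c["T"]); p=(np.asarray(P)-T[:3,3])@T[:3,:3]
    f=fl(c["vertical_fov"]); return np.stack([c["cx"]+f*p[...,0]/-p[...,2], c["cy"]-f*p[...,1]/-p[...,2]],-1)
def back(c,uv,z):
    T=np.array(c["T"]); f=fl(c["vertical_fov"]); uv=np.atleast_2d(uv)
    d=np.c_[(uv[:,0]-c["cx"])/f,-(uv[:,1]-c["cy"])/f,-np.ones(len(uv))]@T[:3,:3].T
    s=(z-T[2,3])/d[:,2]; return T[:3,3]+s[:,None]*d
def world(pose,p):
    x,y,a=pose; p=np.asarray(p,float)
    return np.c_[x+np.cos(a)*p[:,0]-np.sin(a)*p[:,1], y+np.sin(a)*p[:,0]+np.cos(a)*p[:,1], p[:,2]]
def fit(obs,x0):
    # obs: list of (cam, Nx5: u,v,px,py,pz)
    def r(p): return np.concatenate([(proj(c,world(p,np.array(o)[:,2:]))-np.array(o)[:,:2]).ravel() for c,o in obs])
    s=least_squares(r,x0,loss="soft_l1",x_scale=[.01,.01,.01]); return s.x,r(s.x).reshape(-1,2)
def rel(b,p):
    d=p[:2]-b[:2]; c,s=np.cos(b[2]),np.sin(b[2]); return np.array([c*d[0]+s*d[1],-s*d[0]+c*d[1],p[2]-b[2]])
E
python3 - <<'E'
from h import *
from rig import camera
t=camera("top");s=camera("side")
B_t=[(269,217.1,.003,.05,.0215),(295.4,228.3,.003,-.05,.0215),(273.9,169.7,.165,.105,.022),(328.6,191.9,.165,-.105,.022),(248.9,226.7,-.06,.105,.012),(304.3,251,-.06,-.105,.012)]
B_s=[(272.2,219.8,.003,.05,.017),(281.5,246.7,.003,-.05,.017),(320,196.2,.165,.105,.022),(346,248,.165,-.105,.022),(248,211.5,-.06,.105,.012),(264.5,269,-.06,-.105,.012)]
P_t=[(276.7,194.1,.003,.05,.032),(304.1,202.9,.003,-.05,.032),(265.3,205.3,-.045,.075,.032),(307.1,218.4,-.045,-.075,.032),(273.3,180.4,.045,.075,.032),(315,194.3,.045,-.075,.032)]
P_s=[(298.8,208.7,.003,.05,.032),(313.3,234,.003,-.05,.032),(280.5,207,-.045,.075,.032),(300.5,246,-.045,-.075,.032)]
for nm,ot,os_ in(("base",B_t,B_s),("plate",P_t,P_s)):
  for lab,ob in(("top",[(t,ot)]),("side",[(s,os_)]),("both",[(t,ot),(s,os_)])):
    p,r=fit(ob,[.5,0,-.4]); print(nm,lab,np.round(p,4),"res",np.round(np.abs(r).max(),2)); 
    if lab=="both":print(np.round(r,1).tolist())
    globals()[nm+lab]=p
for l in("top","side","both"): print(l,"plate in base",np.round(rel(globals()["base"+l],globals()["plate"+l]),4))
E
```

```text
base top [ 0.4655 -0.0389 -0.3881] res 1.21
base side [ 0.4703 -0.0388 -0.3904] res 1.52
base both [ 0.4683 -0.0391 -0.3911] res 2.02
[[0.7, -1.2], [1.0, -1.0], [-0.2, -1.7], [0.5, -0.6], [-1.2, -0.1], [-0.4, -0.2], [-0.3, 0.2], [-0.1, 0.3], [-0.3, -0.7], [0.2, 1.2], [-2.0, 0.2], [-1.1, 0.6]]
plate top [ 0.5471 -0.0634 -0.2989] res 0.39
plate side [ 0.552  -0.0643 -0.3008] res 0.28
plate both [ 0.5494 -0.064  -0.2984] res 1.09
[[0.1, -0.5], [0.3, -0.5], [0.3, -1.0], [0.1, -0.7], [0.4, -0.2], [-0.1, -1.0], [-0.5, 0.5], [-0.7, 0.4], [-1.1, 0.4], [-0.8, 0.1]]
top plate in base [0.0848 0.0082 0.0891]
side plate in base [0.0852 0.0075 0.0895]
both plate in base [0.0845 0.0079 0.0927]
```

Both views agree within 1 mm and 0.004 rad. The base is at about (0.468, -0.039), yaw -0.39. The plate sits in the base frame at about (+85, +8) mm, yaw +0.09, which lies inside the stated start ranges. I'll push its far edge with both open fingertips.

```bash
cat >> h.py <<'E'
def shift(cmd,target):
    """cmd,target=(x,y,z,phi) phi=world angle of tool y; returns tool shift + turn. tool x angle=phi+pi/2, z down"""
    d=np.array(target)-np.array(cmd); ph=cmd[3]
    ex=np.array([np.cos(ph+np.pi/2),np.sin(ph+np.pi/2)]); ey=np.array([np.cos(ph),np.sin(ph)])
    return np.array([d[:2]@ex,d[:2]@ey,-d[2],-d[3]])
def unshift(cmd,s):
    ph=cmd[3]; ex=np.array([np.cos(ph+np.pi/2),np.sin(ph+np.pi/2)]); ey=np.array([np.cos(ph),np.sin(ph)])
    xy=np.array(cmd[:2])+s[0]*ex+s[1]*ey; return np.array([*xy,cmd[2]-s[2],ph-s[3]])
def meas(o):
    from scipy.spatial.transform import Rotation as R
    M=R.from_quat(o["tool_rot"]).as_matrix(); return np.array([*o["position"],np.arctan2(M[1,1],M[0,1])])
TIP=.1822
E
python3 - <<'E'
from h import *
from rig import get_obs
m=meas(get_obs()); print(np.round(m,4))
pl=np.array([.5494,-.064,-.2984])
w=world(pl,[[.070,0,0]])[0]
print(w, shift([.275,.561,.405,m[3]],[w[0],w[1],.10+TIP,pl[2]+np.pi/2]))
E
```

```text
[0.275  0.5611 0.4043 1.115 ]
[ 0.61630657 -0.08457939  0.        ] [-0.59063162 -0.42943824  0.1228     -0.15739461]
```

Call:
servo_tool --steps '[0.087,-0.049,-0.036,0,-0.013,0.087,-0.098,-0.072,0,-0.026,0.087,-0.148,-0.107,0,-0.039,0.087,-0.197,-0.143,0,-0.052,0.087,-0.246,-0.179,0,-0.065,0.087,-0.295,-0.215,0,-0.078,0.087,-0.344,-0.25,0,-0.092,0.087,-0.394,-0.286,0.02,-0.105,0.087,-0.443,-0.322,0.04,-0.118,0.087,-0.492,-0.358,0.06,-0.131,0.087,-0.541,-0.394,0.08,-0.144,0.087,-0.591,-0.429,0.1,-0.157]'

```text
time: 1.75
position: [0.6137, -0.079, 0.3067]
tool_rot: [0.149, 0.989, 0.0, 0.0]
ft_force: [1.2, 0.5, 0.3]
grip_width: 0.0869
```

```bash
python3 - <<'E'
from h import *
from rig import get_obs,camera
import cv2
for n in("top","side","wrist"):
    c=camera(n); cv2.imwrite(f"pics/{n}1.png",c["pixels"])
o=get_obs();m=meas(o); print(o["time"],np.round(m,4),np.round(o["ft_force"],2))
t=cv2.imread("pics/top1.png")[140:260,210:360];s=cv2.imread("pics/side1.png")[120:280,230:380]
cv2.imwrite("pics/c1.png",np.hstack([cv2.resize(t,(400,320)),cv2.resize(s,(400,320*400//375))[:320]]))
E
```

```text
1.9 [ 0.6139 -0.0802  0.3059  1.2675] [-1.41  0.15  0.23]
```

View pics/c1.png

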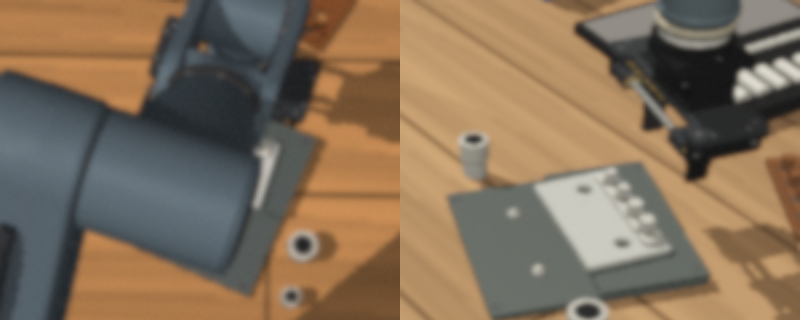

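View pics/wrist1.png

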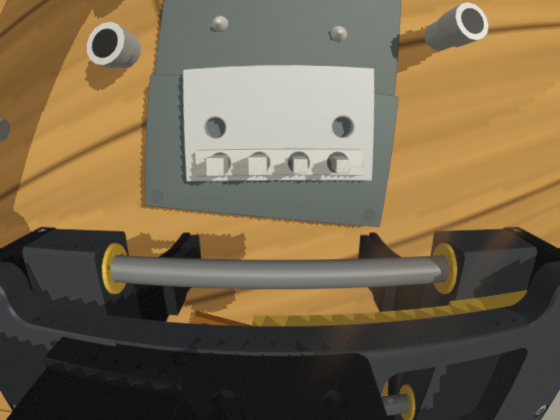

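```bash
cat >> h.py <<'E'
def projw(c,P):
    T=np.array(c["T"]); p=(np.asarray(P)-T[:3,3])@T[:3,:3]; x,y,z=p[...,0],-p[...,1],-p[...,2]
    f=fl(c["vertical_fov"]); rr=np.hypot(x,y); th=np.arctan2(rr,z); k=f*th/np.maximum(rr,1e-9)
    return np.stack([c["cx"]+k*x,c["cy"]+k*y],-1)
def fitw(c,o,x0):
    o=np.array(o)
    r=lambda p:(projw(c,world(p,o[:,2:]))-o[:,:2]).ravel()
    s=least_squares(r,x0,loss="soft_l1",x_scale=[.01,.01,.01]); return s.x,s.fun.reshape(-1,2),np.round(r(s.x).reshape(-1,2),1).tolist()
def crop(im,x0,y0,w,h,k,fn):
    import cv2
    c=cv2.resize(im[y0:y0+h,x0:x0+w],None,fx=k,fy=k,interpolation=cv2.INTER_CUBIC)
    for i in range(0,w,20):
        cv2.putText(c,str(x0+i),(i*k,10),0,.35,(0,0,255),1); cv2.line(c,(i*k,12),(i*k,18),(0,0,255),1)
    for j in range(0,h,20):
        cv2.putText(c,str(y0+j),(0,j*k+4),0,.35,(0,0,255),1); cv2.line(c,(24,j*k),(30,j*k),(0,0,255),1)
    cv2.imwrite(fn,c)
E
python3 - <<'E'
from h import *
import cv2
crop(cv2.imread("pics/wrist1.png"),130,0,280,235,2,"pics/w1c.png")
E
```

```text
(no output)
```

View pics/w1c.png

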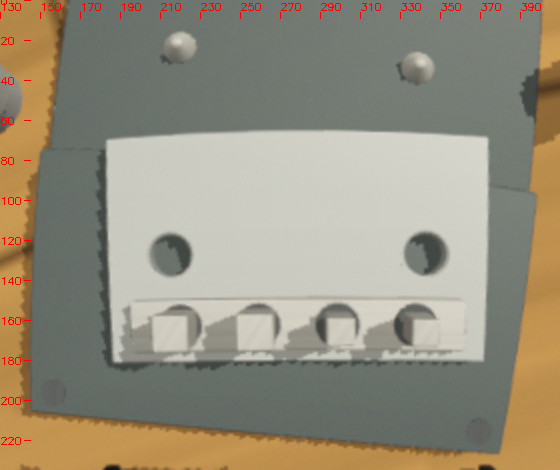

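```bash
python3 - <<'E'
from h import *
from rig import camera,get_obs
c=camera("wrist")
B=[(220,23.5,.003,-.05,.017),(338.5,34,.003,.05,.017),(145.5,205,.165,-.105,.022),(379.5,226.5,.165,.105,.022),(149.5,74.5,.05,-.105,.022),(398.5,97,.05,.105,.022)]
P=[(215,127.5,.003,-.05,.032),(343,127,.003,.05,.032),(183.5,70.5,-.045,-.075,.032),(374,69,-.045,.075,.032),(187,180.5,.045,-.075,.032),(371.5,180.5,.045,.075,.032)]
b,_,rb=fitw(c,B,[.468,-.039,-.39]); p,_,rp=fitw(c,P,[.549,-.064,-.3])
print(np.round(b,4),rb);print(np.round(p,4),rp);print("rel",np.round(rel(b,p),4))
m=meas(get_obs());print(np.round(m,4),get_obs()["time"])
print("tool in plate", np.round(rel(np.r_[p[:2],p[2]],np.r_[m[:2],m[3]-np.pi/2]),4), "in base",np.round(rel(b,np.r_[m[:2],m[3]-np.pi/2]),4))
E
```

```text
[ 0.4663 -0.0334 -0.3979] [[-0.4, -0.2], [0.4, -0.3], [-0.4, 0.5], [-0.0, 0.7], [0.8, 0.0], [-0.2, -0.5]]
[ 0.5475 -0.0593 -0.2985] [[0.5, 0.3], [-0.5, 0.2], [0.8, -0.3], [-0.9, 0.3], [0.6, 0.0], [-0.6, -0.8]]
rel [0.0849 0.0077 0.0995]
[ 0.613  -0.0783  0.3064  1.2694] 1.95
tool in plate [ 0.0683  0.0011 -0.0029] in base [0.1527 0.0155 0.0966]
```

The wrist view confirms it: plate relative to base is (84.9, 7.7) mm, yaw 0.0995, with residuals under 1 px. Pushing along the plate's own -x heads almost exactly for home, so I'll descend just behind it.

Call:
servo_tool --steps '[0.087,-0.006,0,0.02,0,0.087,-0.006,0,0.05,0,0.087,-0.006,0,0.075,0,0.087,-0.006,0,0.088,0,0.087,-0.006,0,0.093,0,0.087,-0.006,0,0.095,0,0.087,-0.006,0,0.095,0]'

```text
time: 2.82
position: [0.619, -0.0788, 0.2131]
tool_rot: [0.149, 0.989, -0.0, 0.001]
ft_force: [-0.3, -0.3, 0.2]
grip_width: 0.0868
```

```bash
python3 - <<'E'
from h import *
from rig import get_obs,camera
import cv2
for n in("side","wrist"):
    c=camera(n); cv2.imwrite(f"pics/{n}2.png",c["pixels"])
o=get_obs();m=meas(o); print(o["time"],np.round(m,4),"tipz",m[2]-TIP,np.round(o["ft_force"],2))
s=cv2.imread("pics/side2.png")[130:270,230:380];w=cv2.imread("pics/wrist2.png")
cv2.imwrite("pics/c2.png",np.hstack([cv2.resize(s,(400,373))[:300],cv2.resize(w,(400,300))]))
E
```

```text
2.925 [ 0.619  -0.0789  0.2132  1.272 ] tipz 0.03101878791542384 [ 0.29 -0.65  0.94]
```

View pics/c2.png

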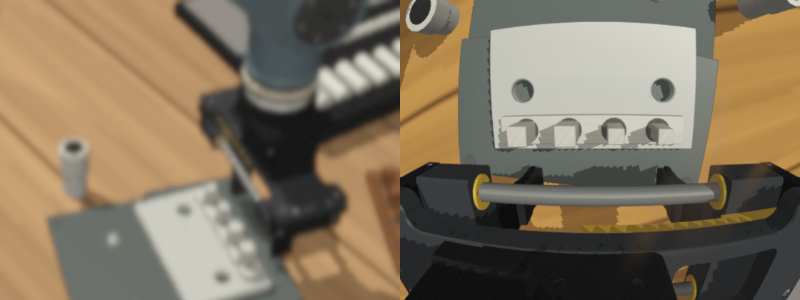

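Call:
servo_tool --steps '[0.087,0,0,0.003,0,0.087,0,0,0.005,0,0.087,0,0,0.005,0,0.087,0.005,0,0.005,0,0.087,0.01,0,0.005,0,0.087,0.013,0,0.005,0,0.087,0.016,0,0.005,0,0.087,0.019,0,0.005,0,0.087,0.022,0,0.005,0,0.087,0.025,0,0.005,0]'

```text
time: 4.18
position: [0.5951, -0.0716, 0.2076]
tool_rot: [0.149, 0.989, -0.0, 0.001]
ft_force: [2.2, -1.8, -0.7]
grip_width: 0.0868
```

```bash
cat > look.py <<'E'
import sys
from h import *
from rig import get_obs,camera
import cv2
k=sys.argv[1]
c=camera("wrist"); cv2.imwrite(f"pics/wrist{k}.png",c["pixels"])
import pickle; pickle.dump({a:c[a] for a in("T","cx","cy","vertical_fov")},open(f"w{k}.pkl","wb"))
cs=camera("side"); cv2.imwrite(f"pics/side{k}.png",cs["pixels"])
o=get_obs();m=meas(o); print(o["time"],np.round(m,4),"tipz",round(m[2]-TIP,4),np.round(o["ft_force"],2))
crop(c["pixels"],130,0,290,290,2,f"pics/w{k}c.png")
E
python3 look.py 3
```

```text
4.275 [ 0.5947 -0.0715  0.2076  1.2721] tipz 0.0254 [ 2.19 -1.7  -0.32]
```

View pics/w3c.png

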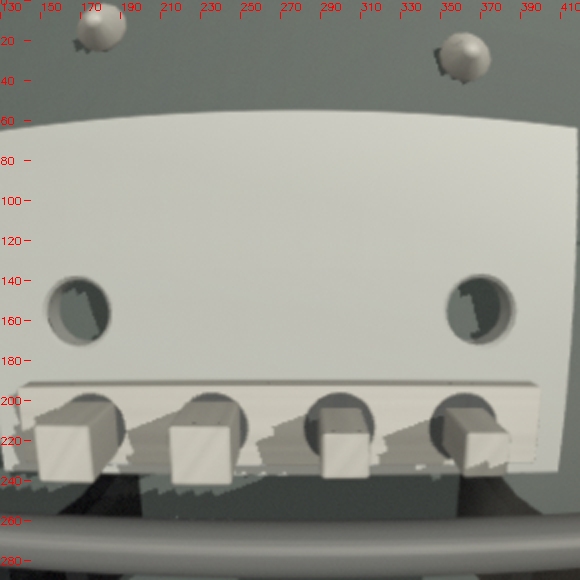

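```bash
cat > ana.py <<'E'
import pickle
from h import *
def ana(k,pr,pl,hr,hl,extra=(),zp=.017,zh=.032):
    c=pickle.load(open(f"w{k}.pkl","rb")); f=lambda u:(130+u[0]/2,u[1]/2)
    B=[(*f(pr),.003,-.05,zp),(*f(pl),.003,.05,zp)]; P=[(*f(hr),.003,-.05,zh),(*f(hl),.003,.05,zh)]+[(*f(e[:2]),*e[2:]) for e in extra]
    b,_,rb=fitw(c,B,[.468,-.039,-.39]);p,_,rp=fitw(c,P,[.5,-.05,-.35]);print("base",np.round(b,4),rb);print("plate",np.round(p,4),rp);print("rel",np.round(rel(b,p),4));return b,p
E
python3 - <<'E'
from ana import *
b,p=ana(3,(101,27),(463,56),(78,311),(480,310),[(577,128,-.045,.075,.032),(558,471,.045,.075,.032)])
m=np.array([.5948,-.0715,1.272-np.pi/2]); print("tool in plate",rel(p,m),"in base",rel(b,m))
E
```

```text
base [ 0.4687 -0.0372 -0.397 ] [[-1.6, -0.1], [1.3, 0.1]]
plate [ 0.5389 -0.0591 -0.3003] [[0.7, -0.0], [0.2, 0.3], [-0.4, 0.4], [-0.6, -1.0]]
rel [0.0731 0.0069 0.0966]
tool in plate [0.05709291 0.00472352 0.00152866] in base [0.12949669 0.01714624 0.09817856]
```

```bash
cat > plan.py <<'E'
from h import *
def comp(a,d):
    c,s=np.cos(a[2]),np.sin(a[2]); return np.array([a[0]+c*d[0]-s*d[1],a[1]+s*d[0]+c*d[1],a[2]+d[2]])
def plan(b,p,m4,target,n,z=0):
    m=np.array([m4[0],m4[1],m4[3]-np.pi/2]); tp=rel(p,m); r0=rel(b,p)
    for i in range(1,n+1):
        r=r0+(np.array(target)-r0)*i/n; t=comp(comp(b,r),tp)
        print(np.round(shift(m4,[t[0],t[1],m4[2]-z*i/n,t[2]+np.pi/2]),4))
E
python3 - <<'E'
from plan import *; from ana import *
b,p=ana(3,(101,27),(463,56),(78,311),(480,310),[(577,128,-.045,.075,.032),(558,471,.045,.075,.032)],zp=.019)
plan(b,p,[.5948,-.0715,.2076,1.272],[.038,.0033,.045],12)
E
```

```text
base [ 0.4693 -0.0376 -0.3966] [[-3.0, -0.1], [2.0, 0.1]]
plate [ 0.5389 -0.0591 -0.3003] [[0.7, -0.0], [0.2, 0.3], [-0.4, 0.4], [-0.6, -1.0]]
rel [0.0725 0.007  0.0963]
[ 0.0029 -0.0003 -0.      0.0043]
[ 0.0057 -0.0005 -0.      0.0085]
[ 0.0086 -0.0008 -0.      0.0128]
[ 0.0115 -0.0011 -0.      0.0171]
[ 0.0144 -0.0014 -0.      0.0214]
[ 0.0173 -0.0016 -0.      0.0256]
[ 0.0201 -0.0019 -0.      0.0299]
[ 0.023  -0.0022 -0.      0.0342]
[ 0.0259 -0.0024 -0.      0.0385]
[ 0.0288 -0.0027 -0.      0.0427]
[ 0.0317 -0.003  -0.      0.047 ]
[ 0.0345 -0.0033 -0.      0.0513]
```

Call:
servo_tool --steps '[0.087,0.003,0,0,0.004,0.087,0.006,-0.0005,0,0.0085,0.087,0.009,-0.001,0,0.013,0.087,0.012,-0.001,0,0.017,0.087,0.0145,-0.0015,0,0.021,0.087,0.0175,-0.0015,0,0.0255,0.087,0.02,-0.002,0,0.03,0.087,0.023,-0.002,0,0.034,0.087,0.026,-0.0025,0,0.0385,0.087,0.029,-0.0025,0,0.043,0.087,0.032,-0.003,0,0.047,0.087,0.0345,-0.0035,0,0.051]'

```text
time: 5.78
position: [0.5608, -0.0646, 0.2075]
tool_rot: [0.174, 0.985, 0.0, 0.0]
ft_force: [3.8, -1.2, 2.0]
grip_width: 0.0872
```

```bash
python3 look.py 4
```

```text
5.875 [ 0.5606 -0.0646  0.2075  1.2207] tipz 0.0253 [ 4.23 -2.07  2.47]
```

View pics/wrist4.png

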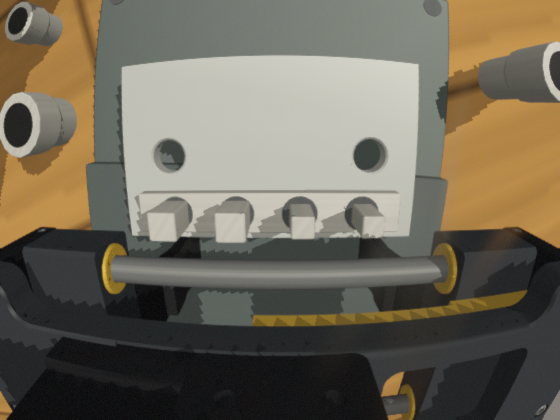

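View pics/w4c.png

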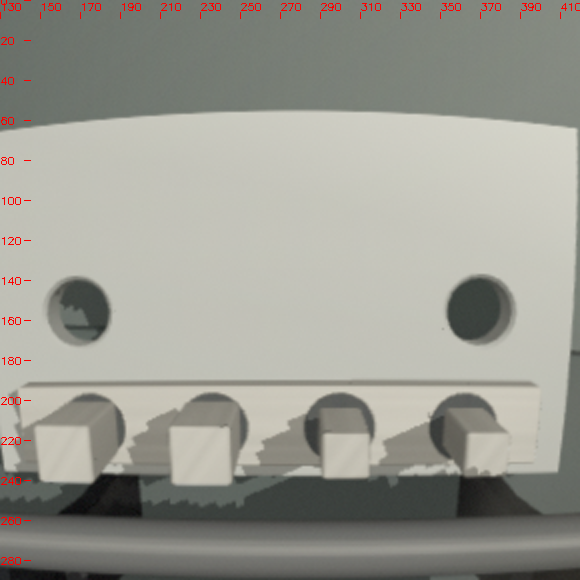

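View pics/side4.png

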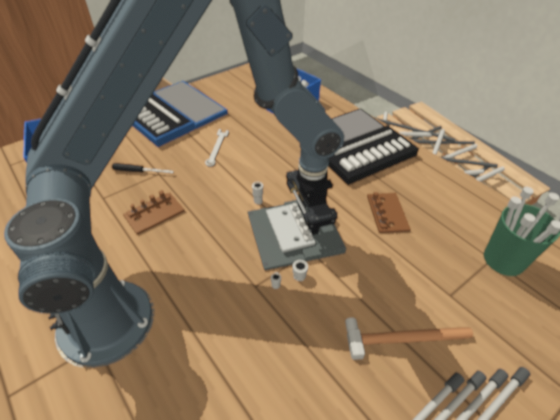

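```bash
python3 - <<'E'
from ana import *; import cv2
w=cv2.imread("pics/wrist4.png")
a=cv2.resize(w[130:210,70:150],(400,400),interpolation=2);d=cv2.resize(w[140:220,390:470],(400,400),interpolation=2)
cv2.imwrite("pics/c4.png",np.hstack([a,d]))
c=pickle.load(open("w4.pkl","rb"))
P=[(169,155.5,.003,-.05,.032),(370,155,.003,.05,.032),(418.5,64,-.045,.075,.032),(409,235.5,.045,.075,.032)]
p,_,r=fitw(c,P,[.5,-.05,-.35]);print(np.round(p,4),r)
for b in ([.4663,-.0334,-.398],[.469,-.0374,-.397],[.4683,-.0391,-.391]):
    print(np.round(rel(np.array(b),p),4), projw(c,world(b,[[.05,-.105,.022],[.05,.105,.022]])).round(1).tolist())
E
```

```text
[ 0.5052 -0.0492 -0.3518] [[0.7, -0.0], [0.2, 0.3], [-0.4, 0.4], [-0.6, -1.0]]
[0.042  0.0005 0.0462] [[88.6, 157.9], [452.1, 174.3]]
[0.0379 0.0031 0.0452] [[85.4, 164.9], [447.5, 180.7]]
[0.038  0.0047 0.0392] [[83.4, 166.0], [445.4, 179.4]]
```

View pics/c4.png

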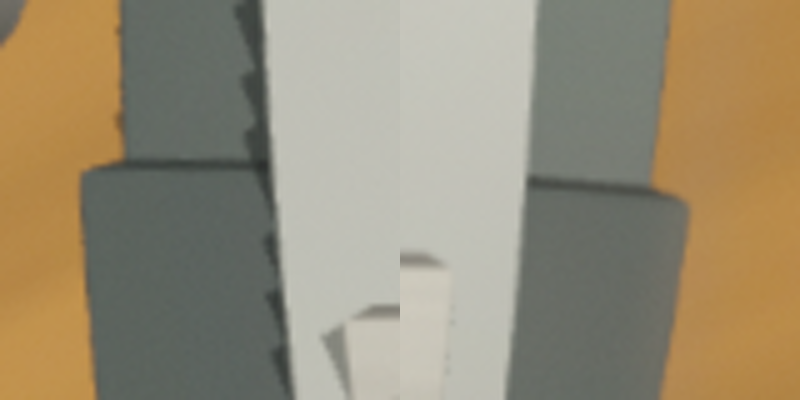

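```bash
python3 - <<'E'
from plan import *
plan(np.array([.4685,-.0368,-.3975]),np.array([.5052,-.0492,-.3518]),[.5606,-.0646,.2075,1.2207],[.008,0.0003,.002],12)
E
```

```text
[ 0.0025 -0.0003 -0.      0.0036]
[ 0.0051 -0.0006 -0.      0.0073]
[ 0.0076 -0.0009 -0.      0.0109]
[ 0.0102 -0.0012 -0.      0.0146]
[ 0.0127 -0.0015 -0.      0.0182]
[ 0.0153 -0.0018 -0.      0.0219]
[ 0.0178 -0.0021 -0.      0.0255]
[ 0.0204 -0.0024 -0.      0.0291]
[ 0.0229 -0.0026 -0.      0.0328]
[ 0.0255 -0.0029 -0.      0.0364]
[ 0.028  -0.0032 -0.      0.0401]
[ 0.0306 -0.0035 -0.      0.0437]
```

Call:
servo_tool --steps '[0.087,0.0025,-0.0005,0,0.0035,0.087,0.005,-0.0005,0,0.0075,0.087,0.0075,-0.001,0,0.011,0.087,0.01,-0.001,0,0.0145,0.087,0.0125,-0.0015,0,0.018,0.087,0.0155,-0.002,0,0.022,0.087,0.018,-0.002,0,0.0255,0.087,0.0205,-0.0025,0,0.029,0.087,0.023,-0.0025,0,0.033,0.087,0.0255,-0.003,0,0.0365,0.087,0.028,-0.003,0,0.04,0.087,0.0305,-0.0035,0,0.0435]'

```text
time: 7.38
position: [0.5312, -0.0576, 0.2076]
tool_rot: [0.195, 0.981, -0.0, 0.001]
ft_force: [5.7, -0.7, 2.1]
grip_width: 0.0866
```

```bash
python3 look.py 5
```

```text
7.475 [ 0.5308 -0.0575  0.2075  1.1775] tipz 0.0253 [ 3.95 -1.08  2.09]
```

View pics/w5c.png

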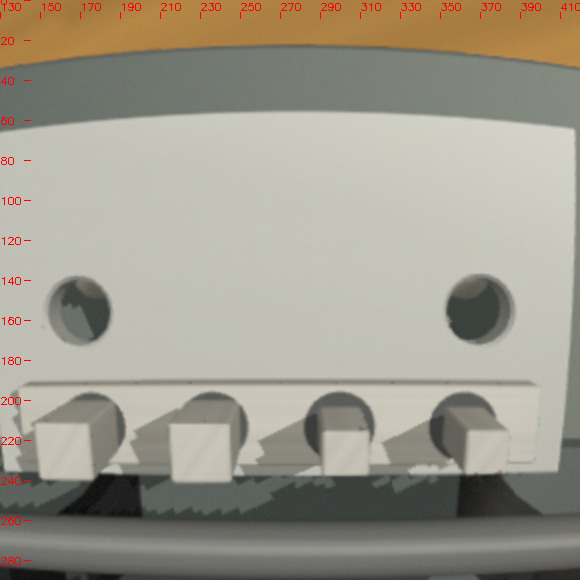

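```bash
python3 - <<'E'
from ana import *; import cv2
w=cv2.imread("pics/wrist5.png")
a=cv2.resize(w[130:180,145:195],(400,400),interpolation=2);d=cv2.resize(w[130:180,345:395],(400,400),interpolation=2)
x=np.hstack([a,d]); x=np.clip(255*(x/255.)**.6,0,255).astype(np.uint8)
cv2.imwrite("pics/c5.png",x)
c=pickle.load(open("w5.pkl","rb"))
P=[(169,155.5,.003,-.05,.032),(370,155,.003,.05,.032),(417.5,64,-.045,.075,.032),(409,235.5,.045,.075,.032)]
p,_,r=fitw(c,P,[.5,-.05,-.35]);print(np.round(p,4),r)
b=np.array([.4685,-.0368,-.3975]);print(np.round(rel(b,p),4),projw(c,world(b,[[.003,-.05,.0215],[.003,.05,.0215]])).round(1).tolist())
print(projw(c,world(p,[[.003,-.05,.032],[.003,.05,.032],[.003,-.05,.022],[.003,.05,.022]])).round(1).tolist())
E
```

```text
[ 0.4763 -0.0401 -0.3935] [[0.4, 0.2], [-0.1, 0.2], [0.2, 0.2], [-0.8, -1.1]]
[ 0.0085 -0.0001  0.004 ] [[175.2, 137.3], [365.2, 137.4]]
[[169.4, 155.7], [369.9, 155.2], [175.5, 153.6], [364.8, 153.2]]
```

View pics/c5.png

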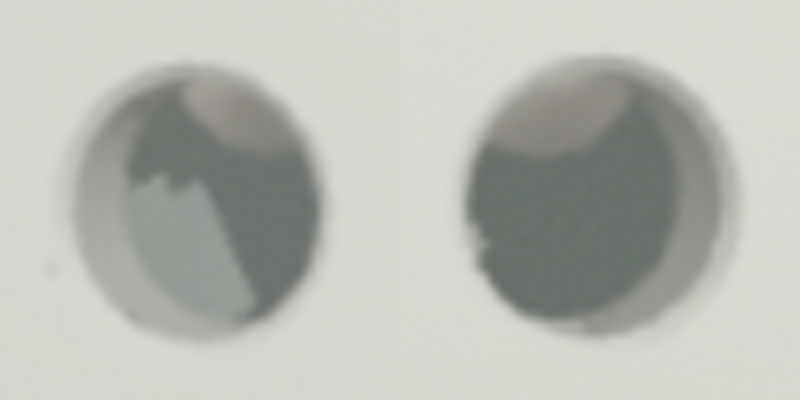

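Pins show symmetrically at the far side of both holes, so y and yaw are right and about 8.5 mm is left to go. Next, slow final creep.

Call:
servo_tool --steps '[0.087,0.001,0,0,0.001,0.087,0.002,0,0,0.002,0.087,0.003,0,0,0.003,0.087,0.004,0,0,0.004,0.087,0.005,0,0,0.004,0.087,0.0055,0,0,0.004,0.087,0.0055,0,0,0.004]'

```text
time: 8.35
position: [0.5258, -0.0553, 0.2073]
tool_rot: [0.197, 0.98, 0.0, -0.0]
ft_force: [-0.5, -1.0, -0.2]
grip_width: 0.0869
```

```bash
python3 look.py 6
```

```text
8.45 [ 0.5259 -0.0554  0.2074  1.1735] tipz 0.0252 [-0.21 -0.09  0.38]
```

View pics/w6c.png

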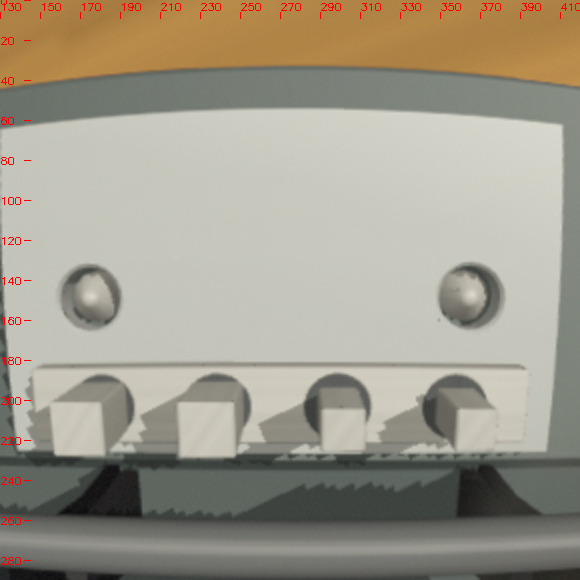

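```bash
python3 - <<'E'
from ana import *; import cv2
w=cv2.imread("pics/wrist6.png"); crop(w,100,20,340,230,2,"pics/w6d.png")
s=cv2.imread("pics/side6.png"); cv2.imwrite("pics/s6c.png",cv2.resize(s[180:280,230:360],None,fx=6,fy=6,interpolation=2))
c=pickle.load(open("w6.pkl","rb"))
P=np.array([(175,148.5,.003,-.05,.01),(365.5,147.5,.003,.05,.01),(411,62,-.045,.075,.01),(403.5,226,.045,.075,.01),(138,226,.045,-.075,.01)])
from scipy.spatial.transform import Rotation as R
def W(q): return R.from_euler("zyx",q[3:]).apply(P[:,2:])+q[:3]
r=lambda q:(projw(c,W(q))-P[:,:2]).ravel()
s=least_squares(r,[.469,-.037,.012,-.3975,0,0],x_scale=[.01,.01,.01,.01,.1,.1]);print(np.round(s.x,4),np.round(s.fun,1))
b=np.array([.4685,-.0368,-.3975]);print(rel(b,s.x[[0,1,3]]))
print("home pred",projw(c,world(b,P[:,2:]+[0,0,.012])).round(1).tolist())
print("pin tops",projw(c,world(b,[[.003,-.05,.0215],[.003,.05,.0215]])).round(1).tolist())
E
```

```text
[ 0.4684 -0.0365  0.0135 -0.3979 -0.0186 -0.0138] [-0.6  0.4  0.4  0.8 -0.4  0.2  0.6 -0.7  0.  -0.7]
[-0.00023343  0.00022751 -0.00035107]
home pred [[175.0, 149.5], [364.7, 149.0], [410.1, 62.9], [402.2, 224.9], [139.7, 224.5]]
pin tops [[175.3, 149.4], [364.5, 148.9]]
```

View pics/w6d.png

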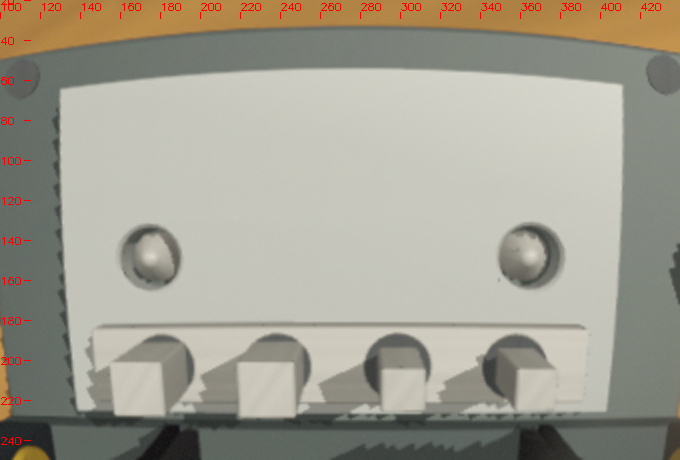

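View pics/s6c.png

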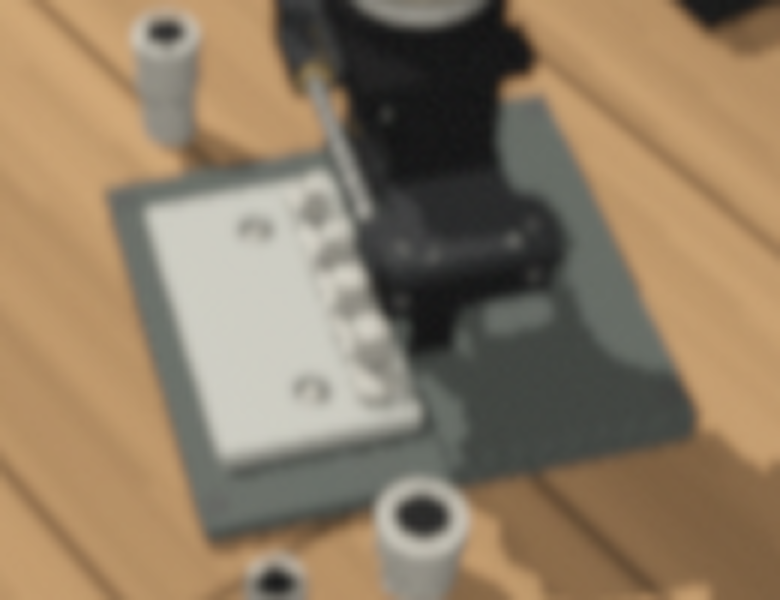

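Plate has dropped: pins are centred in both holes and contact force is zero. I'll back off, raise and verify flatness.

Call:
servo_tool --steps '[0.087,-0.006,0,0,0,0.087,-0.01,0,-0.01,0,0.087,-0.01,0,-0.04,0,0.087,-0.01,0,-0.08,0,0.05,0.02,0,-0.1,0,0.02,0.045,0,-0.1,0,0,0.055,0,-0.1,0,0,0.055,0,-0.1,0,0,0.055,0,-0.1,0,0,0.055,0,-0.1,0]'

```text
time: 9.7
position: [0.4761, -0.0345, 0.3072]
tool_rot: [0.197, 0.98, -0.0, 0.0]
ft_force: [0.3, -0.2, -0.2]
grip_width: 0.0348
```

```bash
python3 look.py 7; python3 - <<'E'
import cv2
w=cv2.imread("pics/wrist7.png"); cv2.imwrite("pics/w7.png",w)
E
```

```text
9.8 [ 0.4757 -0.0344  0.3072  1.1733] tipz 0.125 [-0.05  0.11  0.72]
```

View pics/w7.png

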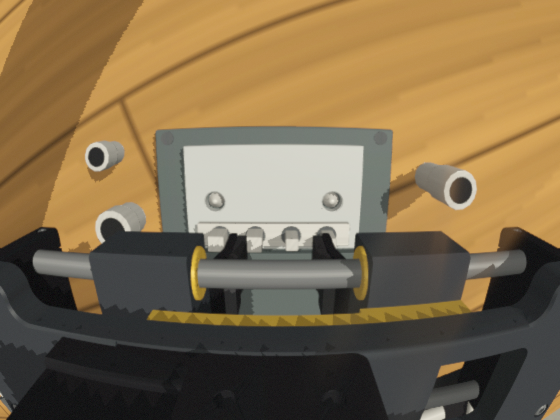

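Call:
servo_tool --steps '[0,0.016,-0.005,0,0,0,0.016,-0.005,0.03,0,0,0.016,-0.005,0.06,0,0,0.016,-0.005,0.085,0,0,0.016,-0.005,0.093,0,0,0.016,-0.005,0.096,0,0,0.016,-0.005,0.098,0,0,0.016,-0.005,0.099,0,0,0.016,-0.005,0.099,0]'

```text
time: 10.92
position: [0.4586, -0.0325, 0.2088]
tool_rot: [0.197, 0.98, -0.0, 0.0]
ft_force: [0.6, -0.3, -0.7]
grip_width: 0.0006
```

```bash
python3 - <<'E'
from h import *
from rig import get_obs
o=get_obs();m=meas(o);print(np.round(m,4),m[2]-TIP,o["ft_force"],o["grip_width"],rel(np.array([.4685,-.0368,-.3975]),np.array([m[0],m[1],m[3]-np.pi/2])))
E
```

```text
[ 0.4586 -0.0325  0.2088  1.1735] 0.026642222375981434 [ 0.57566336 -0.28888511 -0.72216745] 0.0005612078382383318 [-0.01075288  0.00010479  0.00024738]
```

Call:
servo_tool --steps '[0,0,0,0.001,0,0,0,0,0.002,0,0,0,0,0.003,0,0,0,0,0.003,0]'

```text
time: 11.42
position: [0.4585, -0.0325, 0.2053]
tool_rot: [0.197, 0.98, 0.0, -0.0]
ft_force: [0.3, 0.1, -0.0]
grip_width: 0.0
```

Call:
servo_tool --steps '[0,0,0,0.0005,0,0,0,0,0.001,0,0,0,0,0.001,0]'

```text
time: 11.8
position: [0.4585, -0.0325, 0.2046]
tool_rot: [0.197, 0.98, -0.0, 0.0]
ft_force: [-0.3, -0.0, 2.3]
grip_width: 0.0004
```

Call:
servo_tool --steps '[0,0,0,0.0003,0,0,0,0,0.0005,0,0,0,0,0.0005,0]'

```text
time: 12.18
position: [0.4584, -0.0325, 0.2046]
tool_rot: [0.197, 0.98, -0.0, 0.0]
ft_force: [-1.1, -0.1, 9.0]
grip_width: 0.0007
```

Stiff contact at tip z = 22.4 mm, which matches the home top height of 22 mm. Now retreat and do a last look.

Call:
servo_tool --steps '[0,0,0,-0.004,0,0,0,0,-0.03,0,0,0,0,-0.08,0,0,0,0,-0.13,0,0,-0.04,0,-0.15,0,0,-0.08,0,-0.15,0,0,-0.12,0,-0.15,0,0,-0.12,0,-0.15,0,0,-0.12,0,-0.15,0]'

```text
time: 13.3
position: [0.5683, -0.0786, 0.3532]
tool_rot: [0.197, 0.98, 0.0, -0.001]
ft_force: [-0.5, -0.2, 0.2]
grip_width: 0.0007
```

```bash
python3 look.py 8; python3 - <<'E'
import cv2
w=cv2.imread("pics/wrist8.png"); print(w.shape); from h import crop
crop(w,140,20,300,200,2,"pics/w8d.png"); crop(cv2.imread("pics/side8.png"),240,170,120,110,5,"pics/s8.png")
E
```

```text
13.4 [ 0.568  -0.0783  0.3534  1.1738] tipz 0.1712 [-0.56  0.49  0.82]
(420, 560, 3)
```

View pics/w8d.png

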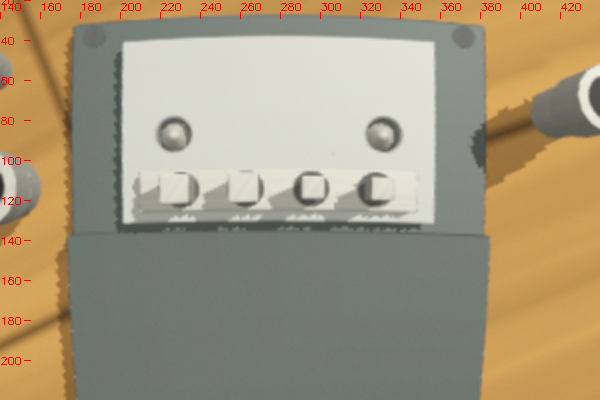

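View pics/s8.png

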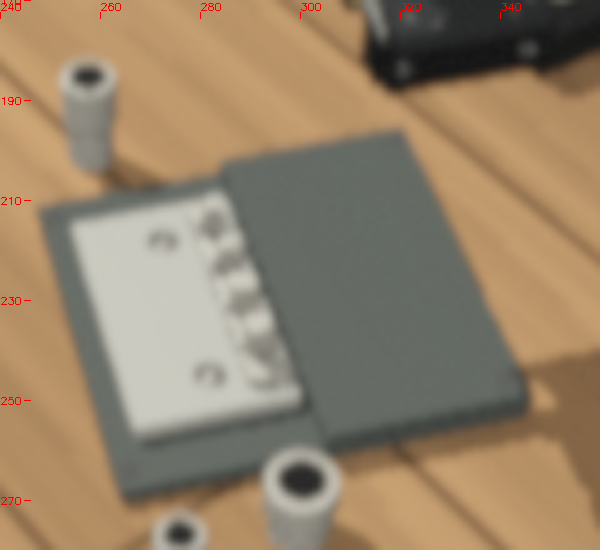

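The wrist crop shows pins centred in both holes (about (227,67) and (331,67) in the full picture) and the far edge parallel to the ledge step. Sockets have not moved.

```bash
python3 -c "
from rig import hand_in
print(hand_in())"
```

```text
the job is handed in; nothing more can be done
None
```

I pushed the plate off the ledge with both open fingertips on its far edge, correcting its 8 mm sideways offset and roughly 0.1 rad of skew on the way. It dropped over both pins. I then pressed it once with closed fingertips, backed the arm off, and handed in at about 13.5 s of the 58 s allowed. No verdict was reported.

**Last checks:**
- **Position:** the fitted plate pose was within about 0.3 mm and 0.001 rad of home, taken just before the press. Both pins looked centred in their holes in the final picture.
- **Height:** the press met stiff contact at fingertip height 22.4 mm, against 22 mm for a plate fully home.
- **Forces:** readings after each move stayed under about 7 N while pushing, and reached about 9 N in the press. The arm was clear of everything at hand-in.
- **Bystanders:** the three sockets look unmoved. I did not re-check the wrench, hammer and screwdriver at the end, but the arm did not go near them at bench height.

**Disagreements:**
- **Flatness:** the camera fit before the press gave the plate 1.5 mm high with about 0.02 rad tilt. That is within its noise, and I took the press as the better evidence.
- **Base position:** my first wrist-camera fix was about 5 mm off the fixed cameras sideways, probably because the arm was still settling. Later wrist views agreed with them to about 2 mm.

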